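Close the serviced fan tray, draw out the next one

TASK

On the repair bench, slide the green-lipped fan tray, which was left standing open, fully home into the drive chassis; then hook a fingertip behind the upturned lip of the orange fan tray and draw it out along its rails all the way to its stop. Never have these two trays out at the same time, do not pinch either lip between the fingers, and leave the grey tray shut and the things lying around where they are.

Things in the scene. Friction and masses are not known exactly. Their poses are not given: they have to be found in the camera images.
- chassis: Fixed drive chassis with three fan bays side by side, 120 mm apart, in any order. Origin on the bench in the plane of the bay fronts, mid-width; +x points into the bays, z up; all trays come out along its -x. Bays: grey housings 116 mm wide, 168 mm deep, roofs 66 mm above the bench, with a roof tag in the tray's colour.
- tray_green (a joint): How far the green tray is out, m: 0 fully home, 0.1 at its outer stop. It starts 0.045 to 0.085 out. Sliding friction about 3 N; it stays where it is left and cannot be lifted off.
- tray_orange (a joint): The same for the orange tray, which starts shut or up to 0.012 ajar. Same friction and stop at 0.1.
- tray_grey (a joint): The same for the grey tray, which starts shut and must stay so.
- green_lip (a point): Middle of the top edge of the green tray's lip; moves with the tray; axes as the chassis. The lip is an upright plate across the tray's front end, 104 mm wide (y), 6 mm thick (x), 55 mm ahead of the bay front when home. Its top edge is 50 mm above the bench and 32 mm above the tray floor. The tray's underside is 14 mm above the bench.
- orange_lip (a point): The same point on the orange tray. All trays have the same shape: behind the lip is an open finger trough 104 mm wide, its flat floor 18 mm above the bench, with 52 mm of free room from the lip's back face to the bay front when the tray is home. Beyond the trough a fan 32 mm tall sits on the tray, 57 mm behind the lip's back face.
- grey_lip (a point): The same point on the grey tray, same shape and sizes.
- tape: Bystander: black tape roll, 60 mm across, 18 mm high, lying on the rear half of the bays' roofs. Origin at the centre of its underside.
- screwdriver: Bystander: red-handled screwdriver, 190 mm long, lying on the bench left of the chassis. Origin under its middle.
- module: Bystander: black power module, 120 x 60 x 26 mm, on a copper plate, on the bench right of the chassis. Origin at the centre of its underside.
- meter: Bystander: yellow handheld meter, 170 x 85 x 42 mm, lying on the bench right of the chassis. Origin at the centre of its underside.

How it is judged:
On the way, in this order (a step that is already met when the one before it is completed fails the run):
1. the green tray is pushed fully home (value of joint tray_green below 0.006 m), for 0.1 s.
2. the orange tray is being drawn out by a finger behind its lip (value of joint tray_orange above 0.03 m and contact force between the fingers and orange_lip_back above 0.5 N), for 0.05 s.
At the end, for the whole second after the job is handed in: The green tray is home (within 6 mm), the orange tray is out at its stop (within 8 mm of 100 mm) and at rest, and the grey tray is shut (within 6 mm) (value of joint each of tray_green, tray_grey below 0.006 m and value of joint tray_orange above 0.092 m and velocity of joint tray_orange between -0.01 and 0.01 m/s); the robot touches nothing.
It fails at once if the green and the orange tray are both out by more than 30 mm (value of joint each of tray_green, tray_orange above 0.03 m).
It fails at once if the green or orange lip is pinched (pressed on both faces at once) ((contact force between the fingers and green_lip_front above 3 N and contact force between the fingers and green_lip_back above 3 N) or (contact force between the fingers and orange_lip_front above 3 N and contact force between the fingers and orange_lip_back above 3 N)).
It fails at once if the grey tray is pulled out by more than 10 mm (value of joint tray_grey above 0.01 m).
It fails at once if the tape roll, screwdriver, module or meter is lifted or moved by more than 20 mm (distance of any of tape, screwdriver, module, meter from where it was at the start of the episode above 0.02 m).
It also fails if it takes over 42 s, if anything falls off the work surface, if the arm or the gripper's body presses on something with over 40 N, if the wrist force passes 120 N, or if a joint passes its speed limit or range.

ROBOT

A 6-joint arm with a two-finger parallel gripper is mounted at the origin on the work surface. World frame = base frame: x ahead of the robot, y to its left, z up, the work surface at z = 0. Lengths are in m, angles in rad, forces in N, time in s.
With the tool pointing down it reaches from about 0.3 to 0.775 m from the base axis. Payload 14.6 kg.
Tool frame: the origin (TCP) lies on the centre line of the jaws, within the pads' length; the fingertips stand 11 mm ahead of it and the grasp point (between the pads) lies 8 mm behind it; y points along the fingers, x is the direction in which the jaws open and shut, and the axes are right-handed (so a half turn about y gives the same grasp; the last joint's range is limited). The gripper opens to 94 mm and grips with 3 to 60 N. Pads are 16 mm wide; open, the fingers measure 119 mm over their backs; the gripper's body (75 mm by 177 mm) begins 78 mm behind the grasp point.
Start: joints at [1.171, 0.3, 1.521, -0, 1.321, -0.067], TCP at [0.18, 0.52, 0.216] pointing down, gripper open.
Joint ranges: [-3.03, 3.03], [-0.79, 2.21], [0.23, 2.52], [-1.04, 4.18], [0, 3.07], [-2.55, 2.55]. Speed limits (rad/s): [2.22, 2.22, 2.57, 3.14, 3.14, 3.14].

INTERFACE

Orientations are given as [roll, pitch, yaw] about the fixed x, y, z axes, in that order (R = Rz(yaw) Ry(pitch) Rx(roll)).
In Python, from station import ctrl, imaging gives the robot as it stands. The module is installed in compiled form; this text tells all that it offers.
- The arm moves only by the tool apply_moves, never from a script. Its argument "deltas" is a list of rows, each an object with "dp": the shift along the tool's x, y, z in m, a list of three; "roll": the turn about the tool's y in rad; "grip": the closure, from -1 (fully open) to 1 (shut). In form: [{"dp": [tx, ty, tz], "roll": roll, "grip": grip}, ...]. A call has 1 to 10 rows; each row shifts and turns the commanded pose from where the row before left it, along the tool's axes as they then stand; what a row does not reach is not made up. A row lasts 1/8 s, in which the tool goes at most 62.5 mm and 10.7 degrees, less where a joint would pass 70% of its speed; a pose out of reach is approached as far as the arm can. A call with a gripper value outside its range is refused whole. The fingers move at their own pace and stop on an object; "newtons" is the grip in N (left out, the last holds). Time passes only in rows, so rows that do not move let the fingers close. It gives the time, the measured TCP pose, the force and the opening at its end, in the units of the state.
- ctrl.get_obs(): the state, without advancing time (a new reading comes with each control period).
- imaging.camera(name): name is "side" or "top" or "wrist"; returns the picture (400x640x3 uint8, blue, green, red); there is no depth.
- imaging.camera_info(name): a dict with "K" (3x3 intrinsics, pixels), "world_from_camera" (4x4, takes a point from camera to world coordinates). Camera axes: x right, y down, z forward; pixel columns grow to the right and rows downward; lengths in m; the calibration is good to about 2 mm. A picture is of the moment at which its call begins: read the wrist's pose just before it. camera_info takes no time and is no camera call; for the wrist camera it gives the pose at the moment of the call.
- ctrl.hand_in(): hands the job in, once; it reports no verdict.
The state is a dict: "time_s": time; "qpos": joint angles; "joint_vel": joint speeds; "tau": joint torques, N m; "ee_pos": TCP position; "eef_rot": TCP orientation; "force": force on the tool from outside, world axes, zero at the start; "moment": the same for the moment, N m; "grip_width": finger opening in m.
Only numpy, scipy, OpenCV 4.12 (cv2) and the standard library are available. Lean on these libraries where they do the work, as an engineer would, in place of code of your own. Each camera call takes 0.05 s, during which the arm holds its last target. There are 200 camera calls.

## Working session

There is one attempt and no reset: what is moved stays moved. The work goes in short steps, Python scripts to look and compute and a tool call to move; the robot and the scene stay as the last step left them, time stands still between calls to the robot, and variables do not carry over. Pictures are saved under pics/ and viewed, about 8 in all and at most 12, crops included, and the job is handed in when it is done.

Besides the shell and the picture viewer there is one more tool, called after "Call:" as name(argument=value, ...) on one line, values as JSON. apply_moves: Moves the arm, as the interface text tells. Its arguments: {"type":"object","properties":{"deltas":{"type":"array"},"newtons":{"type":"number"}},"required":["deltas"]}

```bash
mkdir -p pics; python3 - <<'E'
from station import ctrl, imaging
import cv2
o=ctrl.get_obs(); print(o)
for n in("top","side"):
    print(n,imaging.camera_info(n)); cv2.imwrite(f"pics/{n}0.png",imaging.camera(n))
E
```

```text
{'time_s': 0.0, 'qpos': array([ 1.17138226e+00,  3.00481027e-01,  1.52159395e+00, -2.97787172e-06,
        1.32069348e+00, -6.66253778e-02]), 'joint_vel': array([-1.43346196e-03,  1.12747681e-03,  1.01585278e-03, -7.44356296e-04,
        4.35897732e-05, -2.84915216e-04]), 'tau': array([ 2.53852464e-03, -5.31813526e+01, -3.52729154e+01,  7.09502120e-02,
        2.46710074e-02, -9.68912400e-05]), 'ee_pos': array([0.17959162, 0.51958384, 0.21587543]), 'eef_rot': array([-1.57072092e+00,  1.17338778e-03,  1.23800842e+00]), 'force': array([-0.32462948,  0.02614381,  0.5552019 ]), 'moment': array([ 0.04613346,  0.0464352 , -0.04033978]), 'grip_width': 0.09387070900268654}
top {'K': array([[490.87200197,   0.        , 327.9817429 ],
       [  0.        , 490.87200197, 197.93081641],
       [  0.        ,   0.        ,   1.        ]]), 'world_from_camera': array([[ 0.05912761, -0.97580348,  0.21050297,  0.31424821],
       [-0.9982443 , -0.05705839,  0.01589537, -0.0202886 ],
       [-0.00349979, -0.21107325, -0.97746398,  1.37794802],
       [ 0.        ,  0.        ,  0.        ,  1.        ]])}
side {'K': array([[446.2565085 ,   0.        , 320.96659003],
       [  0.        , 446.2565085 , 199.60009628],
       [  0.        ,   0.        ,   1.        ]]), 'world_from_camera': array([[ 0.73369366, -0.45204213,  0.50729826, -0.1215359 ],
       [-0.67942028, -0.49799681,  0.53887592, -0.73689408],
       [ 0.0090383 , -0.74003857, -0.6725037 ,  0.99101942],
       [ 0.        ,  0.        ,  0.        ,  1.        ]])}
```

View pics/top0.png

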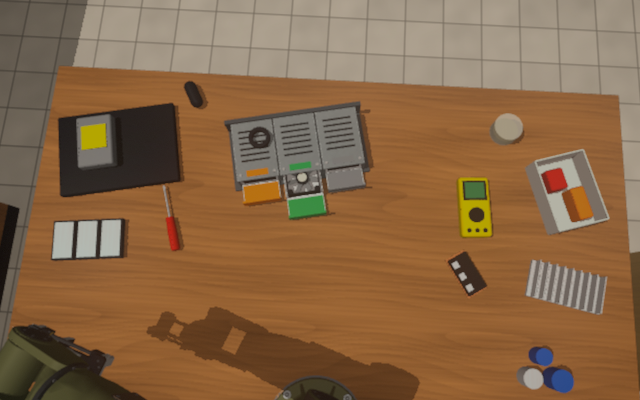

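View pics/side0.png

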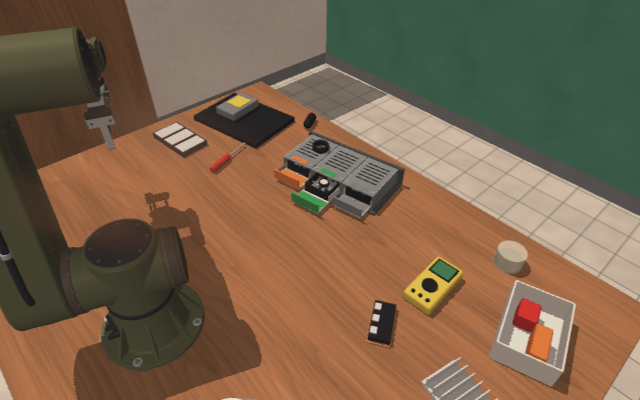

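```bash
cat > h.py <<'E'
from station import ctrl, imaging
import cv2, numpy as np
def ray(n,uv,z,info=None):
    i=info or imaging.camera_info(n); T=i["world_from_camera"]
    d=T[:3,:3]@np.linalg.solve(i["K"],[uv[0],uv[1],1]); return T[:3,3]+d*(z-T[2,3])/d[2]
def proj(n,p,info=None):
    i=info or imaging.camera_info(n); T=i["world_from_camera"]
    q=i["K"]@(T[:3,:3].T@(np.asarray(p)-T[:3,3])); return q[:2]/q[2]
def blobs(im,col):
    h=cv2.cvtColor(im,cv2.COLOR_BGR2HSV)
    lo,hi={"green":((50,120,60),(80,255,255)),"orange":((8,190,150),(18,255,255))}[col]
    m=cv2.inRange(h,lo,hi); n,l,s,c=cv2.connectedComponentsWithStats(m)
    return [(s[k],c[k],cv2.minAreaRect(np.argwhere(l==k)[:,::-1].astype(np.float32))) for k in range(1,n) if s[k,4]>15]
E
python3 - <<'E'
from h import *
im=cv2.imread("pics/top0.png")
for c in("green","orange"):
    for s,ct,r in blobs(im,c):
        print(c,s,ct.round(1),cv2.boxPoints(r).round(1).tolist(), ray("top",ct,.066).round(4))
cv2.imwrite("pics/crop.png",cv2.resize(im[95:225,215:375],None,fx=5,fy=5,interpolation=cv2.INTER_CUBIC)[:600])
cv2.imwrite("pics/crop.png",cv2.resize(im[140:225,220:375],None,fx=5,fy=5,interpolation=cv2.INTER_CUBIC))
E
```

```text
green [290 162  21   8 107] [299.8 165.6] [[289.29998779296875, 164.60000610351562], [309.5, 161.5], [310.20001220703125, 166.60000610351562], [290.1000061035156, 169.6999969482422]] [0.6839 0.0846 0.066 ]
green [289 196  37  23 616] [306.2 206.8] [[286.6000061035156, 200.6999969482422], [322.6000061035156, 195.3000030517578], [325.29998779296875, 213.0], [289.20001220703125, 218.39999389648438]] [0.5685 0.0589 0.066 ]
orange [247 168  21   8 102] [256.7 171.9] [[246.39999389648438, 171.0], [266.3999938964844, 167.89999389648438], [267.1000061035156, 172.8000030517578], [247.10000610351562, 175.89999389648438]] [0.6588 0.2023 0.066 ]
orange [243 182  37  22 560] [261.1 192.3] [[240.60000610351562, 187.10000610351562], [276.79998779296875, 181.6999969482422], [279.20001220703125, 197.8000030517578], [243.0, 203.1999969482422]] [0.6017 0.185  0.066 ]
orange [570 187  23  32 424] [581.1 202.5] [[569.2000122070312, 189.6999969482422], [581.7999877929688, 185.10000610351562], [592.7999877929688, 215.3000030517578], [580.2000122070312, 219.89999389648438]] [ 0.6242 -0.6879  0.066 ]
```

View pics/crop.png

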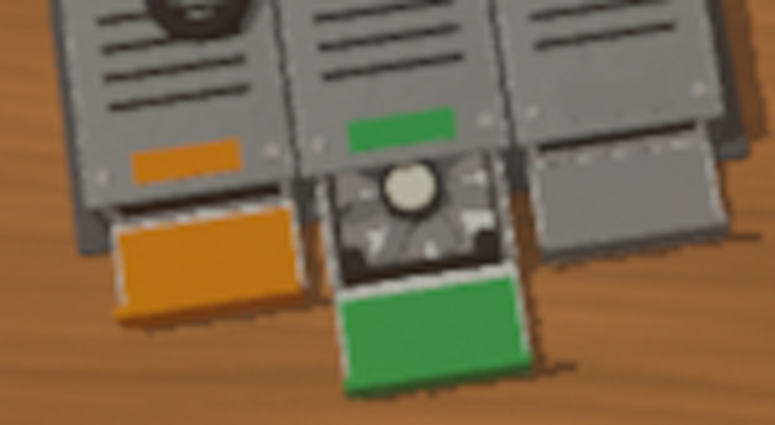

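```bash
python3 - <<'E'
from h import *
im=cv2.imread("pics/side0.png")
tg,to=[ray("top",p,.066) for p in((299.8,165.6),(256.7,171.9))]
for c in("green","orange"):
    for s,ct,r in blobs(im,c): print("side",c,s,ct.round(1),cv2.boxPoints(r).round(1).tolist(),ray("side",ct,.066).round(4))
d=to-tg; yaw=np.arctan2(-d[0],d[1]); print("yaw",yaw)
x=np.array([np.cos(yaw),np.sin(yaw)]);y=np.array([-x[1],x[0]])
print("tags chassis axes",[(t[:2]@x,t[:2]@y) for t in(tg,to)])
for n,uv,z in(("green lip bottom",(307.3,215.7),.014),("orange lip bottom",(261.1,200.5),.014),("grey lip bottom",(220+632/5,140+248/5),.014),("roof edge green",(220+412/5,140+163/5),.066)):
    p=ray("top",uv,z); print(n,p.round(4),(p[:2]@x).round(4),(p[:2]@y).round(4))
p=ctrl.get_obs()["ee_pos"];print("tcp",p[:2]@x,p[:2]@y)
E
```

```text
side green [321 169  15   8  46] [328.3 172.3] [[320.79998779296875, 170.60000610351562], [321.8999938964844, 167.89999389648438], [335.5, 173.89999389648438], [334.29998779296875, 176.60000610351562]] [0.6852 0.0865 0.066 ]
side green [292 192  34  20 279] [310.3 201.3] [[288.79998779296875, 198.8000030517578], [294.0, 187.8000030517578], [325.29998779296875, 202.39999389648438], [320.1000061035156, 213.5]] [0.5467 0.0204 0.066 ]
yaw 0.20897619632366538
tags chassis axes [(np.float64(0.6864818972969491), np.float64(-0.05917923314044197)), (np.float64(0.6864818972969491), np.float64(0.06125263164140365))]
green lip bottom [0.5534 0.0571 0.014 ] 0.5532 -0.0589
orange lip bottom [0.5894 0.1911 0.014 ] 0.6163 0.0647
grey lip bottom [ 0.6353 -0.0491  0.014 ] 0.6113 -0.1799
roof edge green [0.6642 0.0759 0.066 ] 0.6655 -0.0635
tcp 0.283458739667949 0.4710534969436901
```

Call:
apply_moves(deltas=[{"dp": [0, 0, 0], "roll": -0.18, "grip": 1}, {"dp": [0, 0, 0], "roll": -0.18, "grip": 1}, {"dp": [0, 0, 0], "roll": -0.18, "grip": 1}, {"dp": [-0.05, 0, -0.022], "roll": 0, "grip": 1}, {"dp": [-0.05, 0, -0.022], "roll": 0, "grip": 1}, {"dp": [-0.05, 0, -0.022], "roll": 0, "grip": 1}, {"dp": [-0.05, 0, -0.022], "roll": 0, "grip": 1}, {"dp": [-0.05, 0, -0.022], "roll": 0, "grip": 1}, {"dp": [-0.05, 0, -0.022], "roll": 0, "grip": 1}, {"dp": [-0.05, 0, -0.022], "roll": 0, "grip": 1}], newtons=20)

```text
time_s: 1.35
ee_pos: [0.4031, 0.2074, 0.2164]
eef_rot: [-1.571, -0.0, 1.778]
force: [1.0, 1.1, -0.1]
grip_width: 0.0006
```

Call:
apply_moves(deltas=[{"dp": [-0.05, 0, -0.022], "roll": 0, "grip": 1}, {"dp": [-0.05, 0, -0.022], "roll": 0, "grip": 1}, {"dp": [-0.05, 0, -0.022], "roll": 0, "grip": 1}, {"dp": [-0.03, 0, -0.01], "roll": 0, "grip": 1}, {"dp": [0, 0, 0], "roll": 0, "grip": 1}])

```text
time_s: 1.98
ee_pos: [0.5142, 0.047, 0.2158]
eef_rot: [-1.57, -0.0, 1.775]
force: [-0.5, 1.2, -0.2]
grip_width: 0.0005
```

```bash
cat >> h.py <<'E'
X=np.array([np.cos(.209),np.sin(.209)]);Y=np.array([-X[1],X[0]])
def ch(p): return np.round([p[0]*X[0]+p[1]*X[1],p[0]*Y[0]+p[1]*Y[1],p[2]],4)
def st():
    o=ctrl.get_obs(); print(o["time_s"],ch(o["ee_pos"]),o["eef_rot"].round(3),"F",ch(o["force"]),o["grip_width"],o["qpos"].round(2)); return o
E
python3 - <<'E'
from h import *
st(); cv2.imwrite("pics/w1.png",imaging.camera("wrist"))
E
```

```text
1.975 [ 0.5127 -0.0607  0.2158] [-1.57  -0.     1.775] F [-0.2415  1.2933 -0.2366] 0.00046975648594673657 [ 0.02  0.23  1.62 -0.    1.3  -1.76]
```

View pics/w1.png

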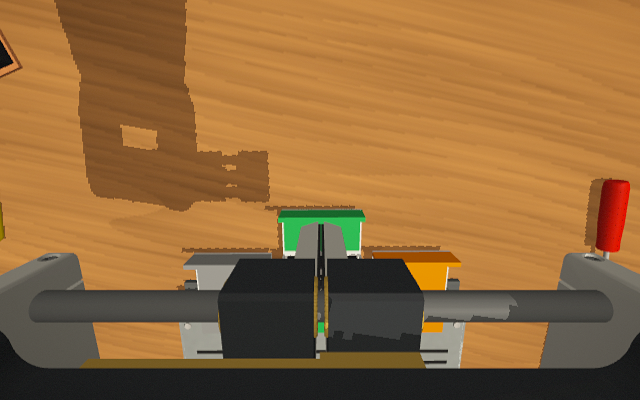

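```bash
python3 - <<'E'
from h import *
i=imaging.camera_info("wrist"); print(ch(i["world_from_camera"][:3,3]),ch(i["world_from_camera"][:3,2]))
for u,v,z in((278,210,.05),(364,210,.05),(278,217,.05),(364,217,.05),(283,210,.014),(359,210,.014),(462,252,.05),(372,252,.05),(462,262,.05),(183,253,.05),(183,264,.05),(272,264,.05)):
    print(u,v,z,ch(ray("wrist",(u,v),z,i)))
E
```

```text
[ 0.4421 -0.0594  0.3821] [ 0.2413 -0.001  -0.9705]
278 210 0.05 [ 0.5399 -0.1096  0.05  ]
364 210 0.05 [ 0.5403 -0.0089  0.05  ]
278 217 0.05 [ 0.5485 -0.1099  0.05  ]
364 217 0.05 [ 0.5489 -0.0086  0.05  ]
283 210 0.014 [ 0.5505 -0.1085  0.014 ]
359 210 0.014 [ 0.5509 -0.0099  0.014 ]
462 252 0.05 [0.5939 0.1118 0.05  ]
372 252 0.05 [0.5934 0.0025 0.05  ]
462 262 0.05 [0.6071 0.1132 0.05  ]
183 253 0.05 [ 0.5938 -0.2271  0.05  ]
183 264 0.05 [ 0.6084 -0.2288  0.05  ]
272 264 0.05 [ 0.6089 -0.1196  0.05  ]
```

Call:
apply_moves(deltas=[{"dp": [0, 0.05, 0], "roll": 0, "grip": 1}, {"dp": [0, 0.05, 0], "roll": 0, "grip": 1}, {"dp": [0, 0.045, 0], "roll": 0, "grip": 1}, {"dp": [0, 0.03, 0], "roll": 0, "grip": 1}, {"dp": [0, 0, 0], "roll": 0, "grip": 1}, {"dp": [0, 0, -0.016], "roll": 0, "grip": 1}, {"dp": [0, 0, -0.016], "roll": 0, "grip": 1}, {"dp": [0, 0, -0.016], "roll": 0, "grip": 1}, {"dp": [0, 0, -0.016], "roll": 0, "grip": 1}, {"dp": [0, 0, 0], "roll": 0, "grip": 1}])

```text
time_s: 3.28
ee_pos: [0.5772, 0.0624, 0.043]
eef_rot: [-1.573, 0.0, 1.779]
force: [-0.2, -0.2, 0.0]
grip_width: 0.0003
```

```bash
python3 - <<'E'
from h import *
st()
E
```

```text
3.275 [ 0.5776 -0.0588  0.043 ] [-1.573  0.     1.779] F [-0.2258 -0.1234  0.0099] 0.00030056798389185423 [ 0.04  0.56  1.59  0.    0.99 -1.73]
```

Call:
apply_moves(deltas=[{"dp": [0, 0, -0.008], "roll": 0, "grip": 1}, {"dp": [0, 0, -0.008], "roll": 0, "grip": 1}])

```text
time_s: 3.52
ee_pos: [0.5922, 0.0651, 0.042]
eef_rot: [-1.571, -0.0, 1.778]
force: [-4.8, 0.0, 2.7]
grip_width: 0.0005
```

Call:
apply_moves(deltas=[{"dp": [0, 0, -0.004], "roll": 0, "grip": 1}, {"dp": [0, 0, -0.003], "roll": 0, "grip": 1}])

```text
time_s: 3.78
ee_pos: [0.5991, 0.0664, 0.0414]
eef_rot: [-1.571, -0.0, 1.778]
force: [-3.0, -0.1, 1.2]
grip_width: 0.0007
```

```bash
python3 - <<'E'
from h import *
st(); cv2.imwrite("pics/w2.png",imaging.camera("wrist"))
E
```

```text
3.775 [ 0.5998 -0.0594  0.0414] [-1.571 -0.     1.778] F [-2.9884  0.5533  1.1966] 0.0006604928312994792 [ 0.05  0.61  1.52 -0.    1.02 -1.73]
```

View pics/w2.png

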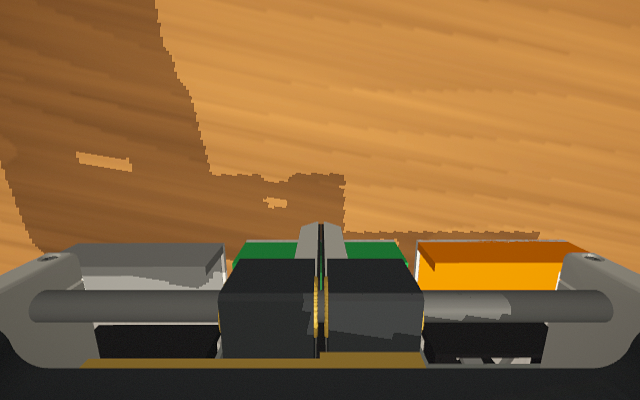

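Call:
apply_moves(deltas=[{"dp": [0, 0, -0.003], "roll": 0, "grip": 1}, {"dp": [0, 0, 0], "roll": 0, "grip": 1}])

```text
time_s: 4.08
ee_pos: [0.6012, 0.0668, 0.0413]
eef_rot: [-1.569, -0.0, 1.778]
force: [-7.6, -0.9, 5.2]
grip_width: 0.0005
```

Call:
apply_moves(deltas=[{"dp": [0, 0, -0.003], "roll": 0, "grip": 1}, {"dp": [0, 0, 0], "roll": 0, "grip": 1}])

```text
time_s: 4.32
ee_pos: [0.6014, 0.0669, 0.0413]
eef_rot: [-1.561, -0.001, 1.778]
force: [-32.6, -7.1, 21.6]
grip_width: 0.0008
```

Call:
apply_moves(deltas=[{"dp": [0, 0, 0.006], "roll": 0, "grip": 1}, {"dp": [0, 0, 0.024], "roll": 0, "grip": 1}, {"dp": [0, -0.04, 0], "roll": 0, "grip": 1}, {"dp": [0, -0.04, 0], "roll": 0, "grip": 1}, {"dp": [0.03, 0, 0], "roll": 0, "grip": 1}, {"dp": [0.03, 0, -0.02], "roll": 0, "grip": 1}, {"dp": [0.03, 0, -0.02], "roll": 0, "grip": 1}, {"dp": [0.03, 0, -0.024], "roll": 0, "grip": 1}, {"dp": [0, 0, 0], "roll": 0, "grip": 1}])

```text
time_s: 5.45
ee_pos: [0.6139, 0.194, 0.121]
eef_rot: [-1.572, -0.0, 1.78]
force: [-0.3, -0.2, -0.0]
grip_width: 0.0002
```

```bash
python3 - <<'E'
from h import *
st(); im=imaging.camera("wrist"); i=imaging.camera_info("wrist")
cv2.imwrite("pics/w3.png",im); t=imaging.camera("top"); cv2.imwrite("pics/t3.png",cv2.resize(t[110:225,215:375],None,fx=5,fy=5))
print(ch(i["world_from_camera"][:3,3]),[ (z,x,proj("wrist",[*(X*x+Y*.061),z],i).round()) for x,z in((.607,.05),(.613,.05),(.664,.018),(.609,.05))])
E
```

```text
5.45 [0.6408 0.0624 0.121 ] [-1.572 -0.     1.78 ] F [-0.285  -0.0961 -0.0478] 0.00018478716667173848 [ 0.25  0.59  1.33  0.    1.22 -1.53]
[0.5695 0.0612 0.287 ] [(0.05, 0.607, array([320., 171.])), (0.05, 0.613, array([320., 178.])), (0.018, 0.664, array([321., 225.])), (0.05, 0.609, array([320., 174.]))]
```

View pics/w3.png

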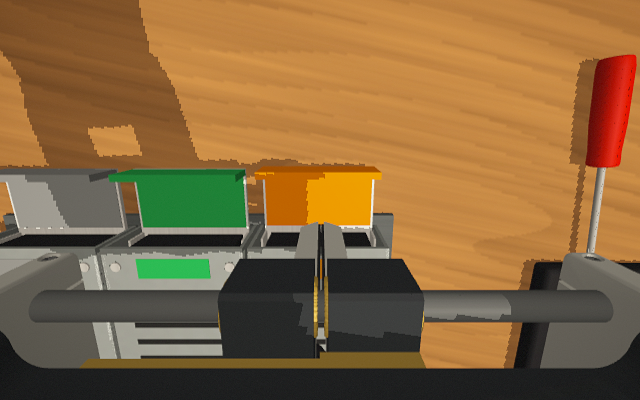

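View pics/t3.png

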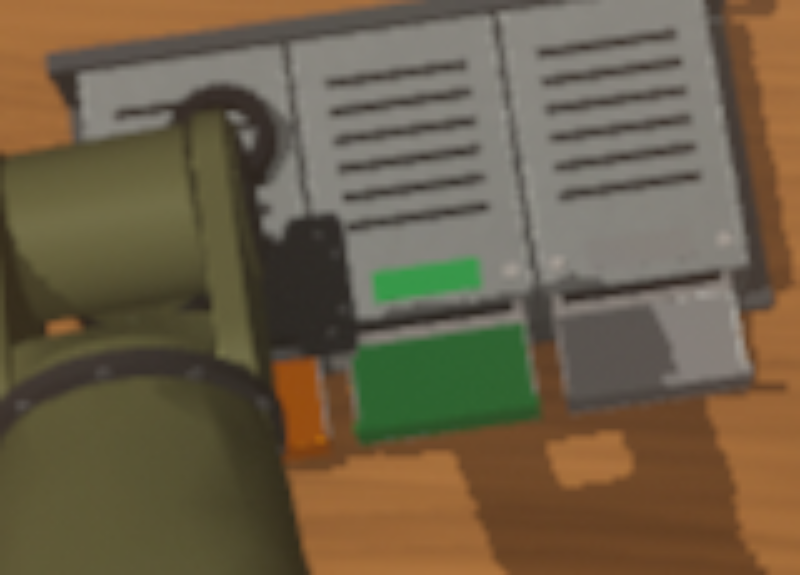

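Call:
apply_moves(deltas=[{"dp": [0, 0.03, 0], "roll": 0, "grip": 1}, {"dp": [0, 0.03, 0], "roll": 0, "grip": 1}, {"dp": [0, 0.013, 0], "roll": 0, "grip": 1}, {"dp": [0, 0.008, 0], "roll": 0, "grip": 1}, {"dp": [0, 0, 0], "roll": 0, "grip": 1}])

```text
time_s: 6.18
ee_pos: [0.6136, 0.1918, 0.0408]
eef_rot: [-1.571, 0.0, 1.778]
force: [1.1, 0.2, 0.7]
grip_width: 0.0003
```

Call:
apply_moves(deltas=[{"dp": [0, 0, 0.01], "roll": 0, "grip": 1}, {"dp": [0, 0, 0.01], "roll": 0, "grip": 1}, {"dp": [0, 0, 0.01], "roll": 0, "grip": 1}, {"dp": [0, 0, 0.01], "roll": 0, "grip": 1}])

```text
time_s: 6.68
ee_pos: [0.574, 0.1837, 0.0411]
eef_rot: [-1.572, 0.0, 1.778]
force: [4.2, 0.5, 2.3]
grip_width: 0.0004
```

```bash
python3 - <<'E'
from h import *
st()
E
```

```text
6.675 [0.5996 0.0606 0.0411] [-1.572  0.     1.778] F [ 4.2055 -0.3547  2.2589] 0.00042978717550545354 [ 0.25  0.61  1.52 -0.    1.02 -1.53]
```

Call:
apply_moves(deltas=[{"dp": [0, 0, 0.01], "roll": 0, "grip": 1}, {"dp": [0, 0, 0.01], "roll": 0, "grip": 1}, {"dp": [0, 0, 0.01], "roll": 0, "grip": 1}, {"dp": [0, 0, 0.01], "roll": 0, "grip": 1}, {"dp": [0, 0, 0.01], "roll": 0, "grip": 1}, {"dp": [0, 0, 0.01], "roll": 0, "grip": 1}])

```text
time_s: 7.42
ee_pos: [0.5149, 0.1713, 0.0405]
eef_rot: [-1.571, 0.0, 1.778]
force: [4.0, -0.1, 3.0]
grip_width: 0.0003
```

Call:
apply_moves(deltas=[{"dp": [0, 0, 0.005], "roll": 0, "grip": 1}, {"dp": [0, 0, 0.005], "roll": 0, "grip": 1}, {"dp": [0, 0, 0.003], "roll": 0, "grip": 1}])

```text
time_s: 7.8
ee_pos: [0.5026, 0.1687, 0.0404]
eef_rot: [-1.571, 0.0, 1.778]
force: [15.6, 2.3, -4.5]
grip_width: 0.0003
```

Call:
apply_moves(deltas=[{"dp": [0, 0, 0.003], "roll": 0, "grip": 1}, {"dp": [0, 0, 0.003], "roll": 0, "grip": 1}])

```text
time_s: 8.05
ee_pos: [0.5023, 0.1687, 0.0407]
eef_rot: [-1.586, -0.001, 1.778]
force: [57.8, 13.2, -44.4]
grip_width: 0.0004
```

```bash
python3 - <<'E'
from h import *
st()
E
```

```text
8.05 [0.5263 0.0608 0.0407] [-1.586e+00 -1.000e-03  1.778e+00] F [ 59.2508   0.9721 -44.3792] 0.00039971482997397997 [ 0.25  0.46  1.75 -0.    0.92 -1.52]
```

Call:
apply_moves(deltas=[{"dp": [0, 0, -0.006], "roll": 0, "grip": 1}, {"dp": [0, 0, -0.012], "roll": 0, "grip": 1}, {"dp": [0, 0, 0], "roll": 0, "grip": 1}, {"dp": [0, -0.04, 0], "roll": 0, "grip": 1}, {"dp": [0, -0.05, 0], "roll": 0, "grip": 1}, {"dp": [0, -0.05, 0], "roll": 0, "grip": 1}, {"dp": [0.06, 0, 0.03], "roll": 0, "grip": 1}, {"dp": [0.06, 0, 0.03], "roll": 0, "grip": 1}, {"dp": [0.06, 0, 0.03], "roll": 0, "grip": 1}, {"dp": [0, 0, 0], "roll": 0, "grip": 1}])

```text
time_s: 9.3
ee_pos: [0.3953, 0.3204, 0.1804]
eef_rot: [-1.57, -0.0, 1.783]
force: [0.1, -0.3, -0.1]
grip_width: 0.0002
```

```bash
python3 - <<'E'
from h import *
st(); t=imaging.camera("top"); cv2.imwrite("pics/t4.png",cv2.resize(t[110:245,155:375],None,fx=3.6,fy=3.6))
for c in("green","orange"):
    for s,ct,r in blobs(t,c): print(c,s,cv2.boxPoints(r).round(1).tolist())
E
```

```text
9.3 [0.4532 0.2314 0.1804] [-1.57  -0.     1.783] F [ 0.048  -0.3375 -0.0637] 0.0002416007283509944 [ 0.61  0.24  1.68  0.    1.22 -1.17]
green [290 162  21   8 104] [[289.3999938964844, 164.5], [309.5, 161.60000610351562], [310.20001220703125, 166.5], [290.1000061035156, 169.39999389648438]]
green [286 175  37  23 620] [[283.79998779296875, 179.60000610351562], [320.0, 174.6999969482422], [322.3999938964844, 192.8000030517578], [286.20001220703125, 197.60000610351562]]
orange [247 168  21   8 102] [[246.39999389648438, 171.0], [266.3999938964844, 167.89999389648438], [267.1000061035156, 172.8000030517578], [247.10000610351562, 175.89999389648438]]
orange [570 187  23  33 434] [[569.0, 189.6999969482422], [582.0, 185.10000610351562], [592.7999877929688, 215.39999389648438], [579.7999877929688, 220.0]]
orange [247 216  38  23 621] [[244.39999389648438, 220.6999969482422], [281.3999938964844, 215.10000610351562], [284.1000061035156, 232.6999969482422], [247.0, 238.3000030517578]]
```

View pics/t4.png

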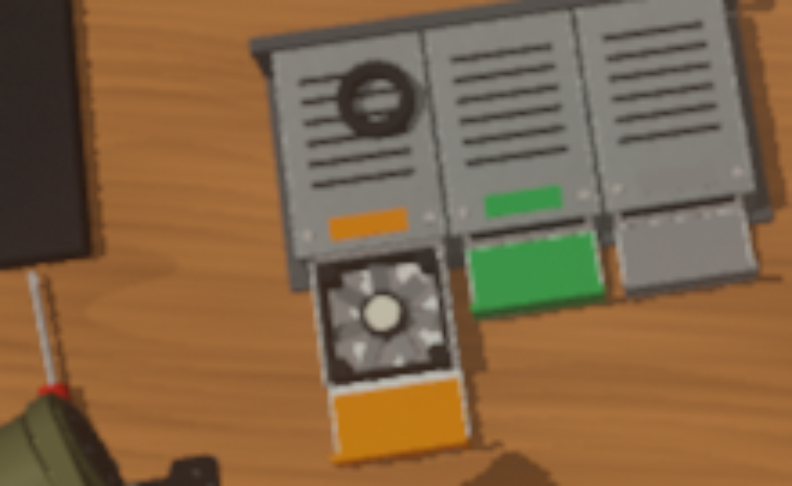

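```bash
python3 - <<'E'
from h import *
for uv in((304.3,195.2),(265.5,235.5)): print(ch(ray("top",uv,.014)))
E
```

```text
[ 0.6131 -0.0588  0.014 ]
[0.515  0.0646 0.014 ]
```

```bash
python3 -c "
from station import ctrl
print(ctrl.hand_in())"
```

```text
the job is handed in; nothing more can be done
None
```

I pushed the green tray fully home with closed fingertips. At the end it stopped moving while the force rose to about 33 N. I then lowered the closed fingers into the orange trough, hooked them behind its lip and drew it out at about 4 N until it hit its stop. The force rose to about 59 N there, under the 120 N wrist limit. I backed off the lip, lifted clear, and handed in at about 9.4 s on the robot's clock.

**Last checks, from the top view:**
- **Trays:** the green lip is level with the grey one, which I never touched (0.613 m and 0.611 m along the chassis axis, within measuring error). The orange lip is about 98 mm further out than the green.
- **Bystanders:** the tape roll looked unmoved. The final view showed only part of the screwdriver and left out the module and meter, but the arm never went near them.
- **Contact:** the arm was clear of everything, with the measured force near zero.

No check failed or disagreed beyond a few millimetres. The hand-in reports no verdict.

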